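# Pack two incense-shop orders

## Robot

A 6-joint arm with a two-finger parallel gripper is mounted at the origin on the work surface. World frame = base frame: x ahead of the robot, y to its left, z up, the work surface at z = 0. Lengths are in m, angles in degrees, forces in N, time in s.
With the tool pointing down it reaches from about 0.4 to 0.825 m from the base axis. Payload 7 kg.
Tool frame: the origin (TCP) lies at the very end of the fingers, on their centre line; the grasp point (between the pads) lies 19 mm behind it (ctrl.tcp_to_grasp is the distance from the TCP to the grasp point, in m); z points along the fingers, x is the direction in which the jaws open and shut, and the axes are right-handed (so a half turn about z gives the same grasp; the last joint's range is limited). The gripper opens to 88 mm and grips with 3 to 60 N. Pads are 19 mm wide; open, the fingers measure 130 mm over their backs; the gripper's body (78 mm by 193 mm) begins 47 mm behind the grasp point.
Start: joints at [83.715, 20.546, 0.682, 0, -70.136, -16.507], TCP at [0.261, 0.622, 0.227] pointing down, gripper open.
Joint ranges: [-176.03, 176.03], [-82.01, 121.73], [-58.28, 71.71], [-173.87, 95.51], [-174.79, -0.11], [-173.66, 173.66]. Speed limits (degrees/s): [136.94, 136.94, 172.46, 180, 180, 180].

## Interface

Orientations are given as [roll, pitch, yaw] about the fixed x, y, z axes, in that order (R = Rz(yaw) Ry(pitch) Rx(roll)).
In Python, from plant import sensors, vision, ticket, ctrl gives the robot as it stands. The module is installed in compiled form; this text tells all that it offers.
- The arm moves only by the tool drive_tool, never from a script. Its argument "moves" is a list of rows, each a list of 6 numbers: the shift along the tool's x, y, z in units of 0.15 m (1.0 is 0.15 m), then the turn, a rotation vector about the tool's x, y, z in units of 60 degrees (1.0 is 60 degrees). In form: [[dx, dy, dz, rx, ry, rz], ...]. A call has 1 to 8 rows; each row is the pose to reach, as a shift and turn from the pose measured when the call began, along the tool's axes at that moment; what a row does not reach only later rows make up. A row lasts 1/10 s, in which the tool goes at most 50 mm and 8.59 degrees, less where a joint would pass 70% of its speed; a pose out of reach is approached as far as the arm can. A call with a number of a shift or a turn outside -1 to 1 is refused whole. A call with a gripper value outside its range is refused whole. "fingers" is the opening, from -1 (shut) to 1 (fully open), set as the call begins (left out, the last holds). The fingers move at their own pace and stop on an object; the grip force is fixed at half the most. Time passes only in rows, so rows that repeat a pose let the fingers close. It gives the time, the measured TCP pose, the force and the opening at its end, in the units of the state.
- sensors.get_obs(): the state, without advancing time (a new reading comes with each control period).
- vision.snapshot(name): name is "scene" or "top"; returns a dict with "pixels" (420x560x3 uint8, red, green, blue), "fx", "fy", "cx", "cy" (pixels), "k1" (the pictures are not rectified: a ray, as slopes to the right and down, at radius r is drawn at 1 + k1 r^2 times it, then the intrinsics apply), "R" (3x3) and "t" (3): a world point X has camera coordinates R X + t. Camera axes: x right, y down, z forward; pixel columns grow to the right and rows downward; lengths in m; the calibration is good to about 2 mm. A picture is of the moment at which its call begins. There is no depth.
- ticket.close_job(): hands the job in, once; it reports no verdict.
The state is a dict: "clock": time; "joint_pos": joint angles; "qvel": joint speeds; "tau": joint torques, N m; "tool_pos": TCP position; "orientation": TCP orientation; "force": force on the tool from outside, world axes, zero at the start; "moment": the same for the moment, N m; "opening": finger opening in m.
Only numpy, scipy, OpenCV 4.12 (cv2) and the standard library are available. Lean on these libraries where they do the work, as an engineer would, in place of code of your own. Each camera call takes 0.05 s, during which the arm holds its last target.

## Task

Make up the two orders on the shop counter: put the red candle, the blue carton and the brass incense burner into the red three-compartment tray, and the white candle and the orange carton into the black two-compartment tray, each thing standing upright on the tray's floor in a compartment of its own. Leave the yellow candle, the pink carton and the green tin standing where they are.

Things in the scene. Friction and masses are not known exactly. Their poses are not given: they have to be found in the camera images.
- red_tray: Red shallow serving tray with three equal compartments in a row, floor lined in pale wood; 246 x 90 mm outside, row along its own x. It is fixed to the counter. Floor 5 mm thick, outer walls 5 mm and dividers 4 mm thick, all 14 mm high. Each compartment is 76 mm (x) by 80 mm (y) inside; compartment centres at x = -80, 0 and +80 mm, y = 0. Origin: centre of its underside, on the counter; z up. It may stand left or right of the stock, turned by up to 15 degrees.
- black_tray: Black shallow serving tray with two equal compartments in a row, floor lined in brown card; 166 x 90 mm outside, row along its own x. It is fixed to the counter. Floor 5 mm thick, outer walls 5 mm and dividers 4 mm thick, all 14 mm high. Each compartment is 76 mm (x) by 80 mm (y) inside; compartment centres at x = -40 and +40 mm, y = 0. Origin: centre of its underside, on the counter; z up. It may stand left or right of the stock, turned by up to 15 degrees.
- red_candle: Red pillar candle, a plain upright cylinder 44 mm in diameter and 75 mm tall with a thin gold line near its foot and a short thin wick (8 mm, no obstacle) on top, about 100 g, loose. Origin: centre of its underside, z up its axis; its yaw means nothing. Belongs in the red tray.
- white_candle: White (ivory) pillar candle, a plain upright cylinder 44 mm in diameter and 75 mm tall with a thin gold line near its foot and a short thin wick (8 mm, no obstacle) on top, about 100 g, loose. Origin: centre of its underside, z up its axis; its yaw means nothing. Belongs in the black tray.
- blue_carton: Blue small incense carton standing upright, 40 mm along its own x, 54 mm along its own y and 70 mm tall, a thin dark seam along x across its top, two gold bands low on its sides, about 80 g, loose and stiff (pinch it across the 40 mm or the 54 mm). Origin: centre of its underside, z up. Belongs in the red tray.
- orange_carton: Orange small incense carton standing upright, 40 mm along its own x, 54 mm along its own y and 70 mm tall, a thin dark seam along x across its top, two gold bands low on its sides, about 80 g, loose and stiff (pinch it across the 40 mm or the 54 mm). Origin: centre of its underside, z up. Belongs in the black tray.
- brass_burner: Brass incense burner: an upright cylinder 52 mm in diameter (a 55 mm bead at the foot) and 48 mm tall, closed by a low domed lid fixed to it with a small ball on top, 65 mm tall in all, about 250 g, loose. Origin: centre of its underside, z up; its yaw means nothing. Belongs in the red tray.
- yellow_candle: Yellow pillar candle, a plain upright cylinder 44 mm in diameter and 75 mm tall with a thin gold line near its foot and a short thin wick (8 mm, no obstacle) on top, about 100 g, loose. Origin: centre of its underside, z up its axis; its yaw means nothing. Stays where it is.
- pink_carton: Pink small incense carton standing upright, 40 mm along its own x, 54 mm along its own y and 70 mm tall, a thin dark seam along x across its top, two gold bands low on its sides, about 80 g, loose and stiff (pinch it across the 40 mm or the 54 mm). Origin: centre of its underside, z up. Stays where it is.
- green_tin: Green tea tin with a steel lid that has a green disc on top: a cylinder 50 mm in diameter (lid 51 mm), 70 mm tall, about 140 g, loose. Origin: centre of its underside. Stays where it is. All the loose stock stands upright on the counter (z = 0) between the two trays, roughly 90 to 150 mm apart from centre to centre, in any arrangement; a white tea cup, 64 mm wide and 45 mm tall, stands somewhere among them and has no part in the job.
There are look-alikes about, which are no part of the job. Of the things that look like the blue_carton, the middle-sized one is meant.

How it is judged:
By the outcome, as a careful person would: the job done as asked, in the order asked, and still so for the second after the job is handed in, with the robot touching nothing.
It also fails if it takes over 141 s, if anything falls off the work surface, if the arm or the gripper's body presses on something with over 40 N, if the wrist force passes 120 N, or if a joint passes its speed limit or range.

## Working session

There is one attempt and no reset: what is moved stays moved. The work goes in short steps, Python scripts to look and compute and a tool call to move; the robot and the scene stay as the last step left them, time stands still between calls to the robot, and variables do not carry over. Pictures are saved under pics/ and viewed, and the job is handed in when it is done.

Besides the shell and the picture viewer there is one more tool, called after ">>>" as a command line: name --pt "numbers of a row" for each row, then --argument value for the rest. drive_tool: Moves the arm, as the interface text tells. Shifts and turns lie within -1 to 1; 1 stands for 0.15 m of shift or 60 degrees of turn. Its arguments: {"type":"object","properties":{"moves":{"type":"array"},"fingers":{"type":"number"}},"required":["moves"]}

```bash
mkdir -p pics
python3 - <<'E'
from plant import sensors, vision
import cv2,numpy as np,pickle
print(sensors.get_obs())
for n in("scene","top"):
    s=vision.snapshot(n); pickle.dump(s,open(n+".pkl","wb"))
    cv2.imwrite(f"pics/{n}0.png",cv2.resize(s["pixels"][:,:,::-1],(800,600),interpolation=cv2.INTER_CUBIC))
    print(n,{k:v for k,v in s.items() if k!="pixels"})
E
```

```text
{'clock': 0.0, 'joint_pos': array([ 8.37158263e+01,  2.05907878e+01,  6.34640100e-01, -2.07006791e-02,
       -7.01353886e+01, -1.65066162e+01]), 'qvel': array([ 0.00857165, -0.0407087 ,  0.00791716, -0.00829581,  0.02011158,
        0.16852584]), 'tau': array([ 8.32399819e-04, -5.82725751e+01,  2.93051648e+01,  6.99758291e+00,
        6.78404438e-03, -1.48048230e-04]), 'tool_pos': array([0.26130881, 0.62184625, 0.22563474]), 'orientation': array([-1.79992648e+02, -9.32933954e-02, -1.12797846e+02]), 'force': array([-0.26852884,  0.04512989, -0.39235258]), 'moment': array([-0.03567536, -0.00512553, -0.05502502]), 'opening': 0.08791240940659087}
scene {'fx': 397.6434665460812, 'fy': 397.6434665460812, 'cx': 278.0979190933159, 'cy': 207.32003069900756, 'k1': -0.060669535632452115, 'R': array([[ 0.02994569,  0.99935685, -0.0197269 ],
       [ 0.61330135, -0.03395444, -0.78911884],
       [-0.78928114,  0.01153217, -0.61392369]]), 't': array([-4.60561097e-04, -2.92775871e-01,  1.34038814e+00])}
top {'fx': 518.9461605521468, 'fy': 518.9461605521468, 'cx': 278.31412829678834, 'cy': 207.10037557156437, 'k1': 0.016565821995389494, 'R': array([[ 0.06920612, -0.99759902,  0.00258855],
       [-0.96617368, -0.06767179, -0.24885527],
       [ 0.24843295,  0.01472132, -0.96853722]]), 't': array([-0.02631807,  0.52323427,  0.91825735])}
```

View pics/scene0.png

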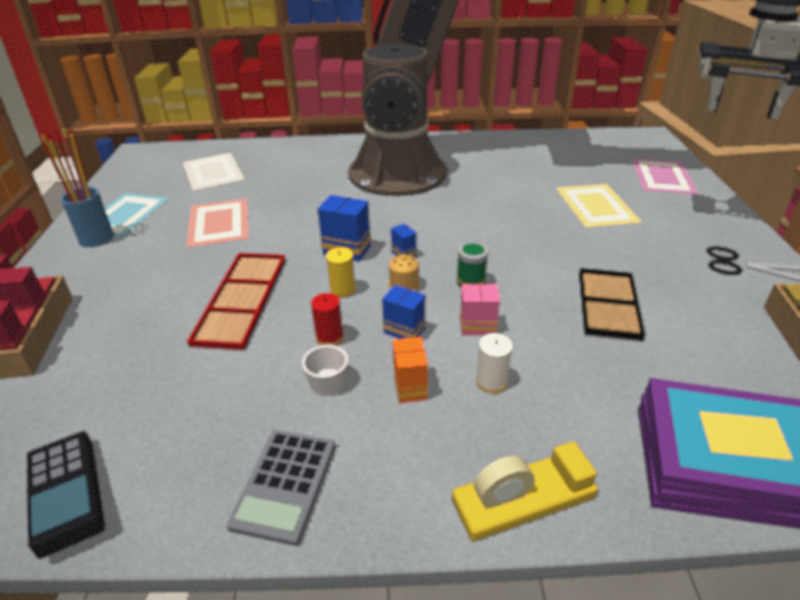

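View pics/top0.png

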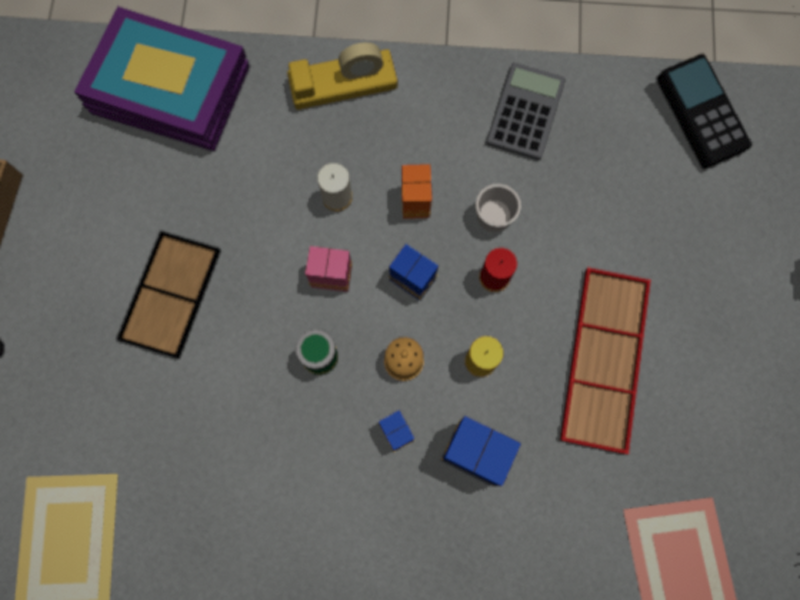

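The top view shows three blue cartons (800x600 pixels): small at (397,430), medium at (413,270) and large at (482,450). The middle-sized one should be (413,270). I'll enlarge the crops to confirm this and to measure.

```bash
cat > h.py <<'E'
import numpy as np,cv2,pickle
from scipy.spatial.transform import Rotation as Ro
def cam(n): return pickle.load(open(n+".pkl","rb"))
def p2w(s,u,v,z):
    x=(u-s["cx"])/s["fx"];y=(v-s["cy"])/s["fy"]
    rd=np.hypot(x,y);r=rd
    for _ in range(20): r=rd/(1+s["k1"]*r*r)
    f=r/rd if rd>0 else 1
    d=s["R"].T@np.array([x*f,y*f,1]);c=-s["R"].T@s["t"]
    return c+d*(z-c[2])/d[2]
def w2p(s,X):
    X=np.atleast_2d(X);c=X@s["R"].T+s["t"];a=c[:,:2]/c[:,2:]
    a=a*(1+s["k1"]*(a**2).sum(1,keepdims=True))
    return a*s["fx"]+[s["cx"],s["cy"]]
def crop(s,u0,v0,w,h,k,name):
    im=s["pixels"][v0:v0+h,u0:u0+w,::-1]
    im=cv2.resize(im,(w*k,h*k),interpolation=cv2.INTER_CUBIC)
    for i in range(0,w,10):
        cv2.line(im,(i*k,0),(i*k,6 if i%50 else 14),(255,255,255),1)
        if i%20==0: cv2.putText(im,str(u0+i),(i*k,22),0,.35,(255,255,255),1)
    for j in range(0,h,10):
        cv2.line(im,(0,j*k),(6,j*k),(255,255,255),1)
        if j%20==0: cv2.putText(im,str(v0+j),(8,j*k+4),0,.35,(255,255,255),1)
    cv2.imwrite(name,im)
E
python3 - <<'E'
from h import *
s=cam("top")
crop(s,205,105,170,120,4,"pics/c1.png")
crop(s,205,160,170,190,3,"pics/c1b.png")
crop(s,380,180,85,145,4,"pics/c2.png")
crop(s,75,155,85,100,5,"pics/c3.png")
E
```

```text
(no output)
```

View pics/c1.png

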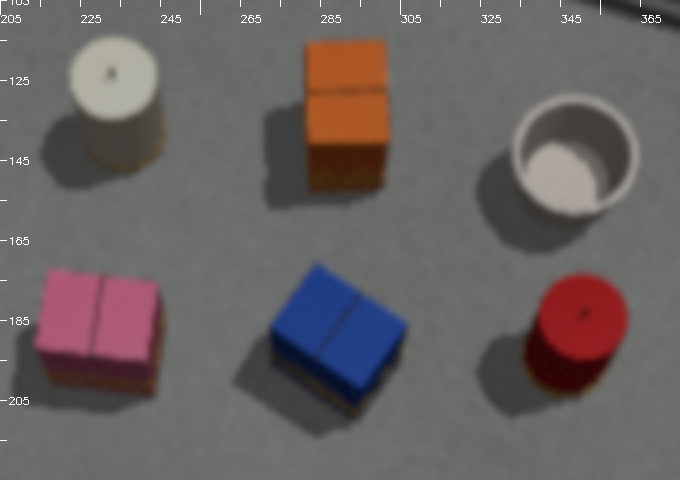

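View pics/c1b.png

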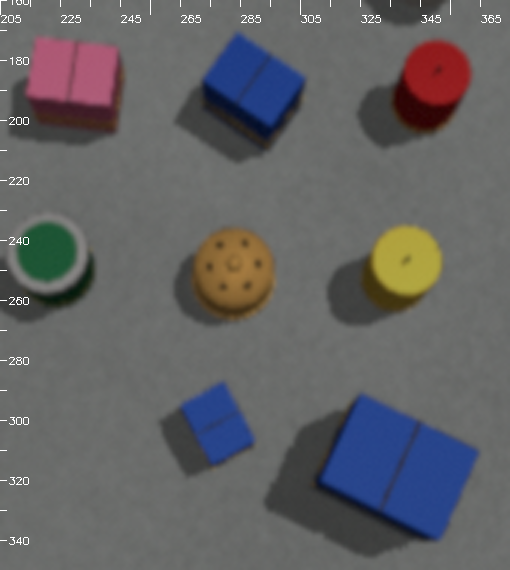

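View pics/c2.png

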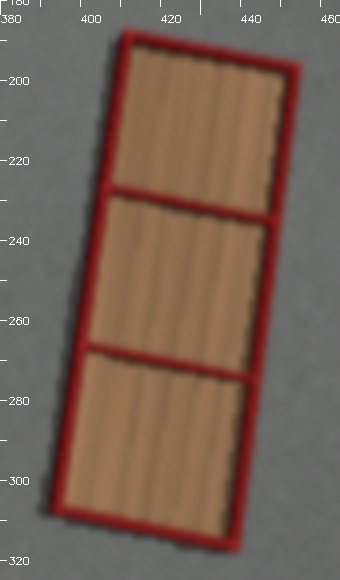

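View pics/c3.png

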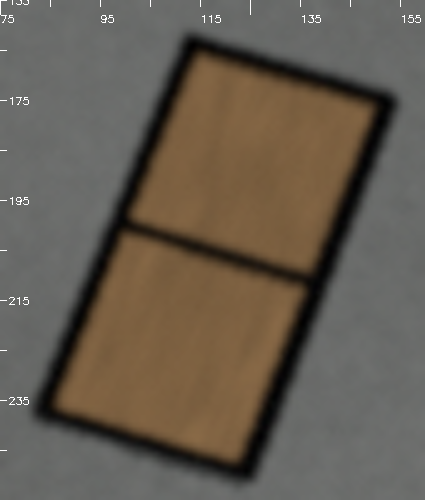

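The crop confirms it. Blue at top pixel (290,187) matches the pink carton's 40x54 size, with the smaller one at (277,301) and the bigger one at (338,316), so it's the middle-sized one. Next I'll work out positions.

```bash
cat > meas.py <<'E'
from h import *
s=cam("top");o={}
def quad(c,z,name):
    P=np.array([p2w(s,u,v,z)[:2] for u,v in c]);
    e=[P[(i+1)%4]-P[i] for i in range(4)]
    L=[round(np.linalg.norm(x)*1000) for x in e]
    # angle of edge0 dir (avg of edge 0 and -edge 2), and edge1
    d0=e[0]-e[2];d1=e[1]-e[3]
    print(name,P.mean(0).round(4),L,"ang e0,e1",np.degrees(np.arctan2(d0[1],d0[0])).round(1),np.degrees(np.arctan2(d1[1],d1[0])).round(1))
quad([(281,115.75),(301.5,115),(302.25,140.75),(281.5,140.25)],.07,"orange")
quad([(284.5,171),(306.75,186.5),(295.25,202.75),(273,187)],.07,"blue")
f=lambda L:[(205+a/4,105+b/4) for a,b in L]
quad(f([(47,270),(160,282),(148,361),(36,347)]),.07,"pink")
quad([(411,187.5),(455.5,196),(440,318),(393,308.5)],.014,"redtray")
quad([(112.8,162.2),(154.4,174.6),(125.4,251),(82.4,237.4)],.014,"blacktray")
g=lambda L:[(205+a/3,160+b/3) for a,b in L]
quad(g([(223,382),(255,440),(215,465),(181,407)]),.05,"small")
quad(g([(362,395),(479,452),(436,540),(317,482)]),.09,"large")
for n,u,v,z in [("white",233.5,124.5,.075),("red",350.75,184.5,.075),("burner",283,248,.062),("yellow",340.3,246.7,.075),("green",220.7,244,.07),("cup",348.75,143.75,.045)]:
    print(n,p2w(s,u,v,z)[:2].round(4))
E
python3 meas.py
python3 - <<'E'
from h import *
s=cam("scene"); crop(s,200,130,180,155,4,"pics/s1.png")
E
```

```text
orange [ 0.6851 -0.0048] [41, 54, 41, 52] ang e0,e1 -85.6 -175.1
blue [ 0.5644 -0.0091] [53, 39, 52, 39] ang e0,e1 -122.3 149.4
pink [0.5623 0.1064] [55, 40, 54, 39] ang e0,e1 -92.8 177.2
redtray [ 0.4694 -0.2816] [90, 245, 90, 245] ang e0,e1 -97.4 172.3
blacktray [0.5181 0.3286] [90, 164, 90, 163] ang e0,e1 -103.3 167.2
small [ 0.3495 -0.0011] [40, 29, 41, 30] ang e0,e1 -146.0 125.0
large [ 0.3289 -0.1079] [75, 57, 76, 57] ang e0,e1 -111.8 155.5
white [0.682  0.1091]
red [ 0.5754 -0.1243]
burner [ 0.4468 -0.004 ]
yellow [ 0.4543 -0.1092]
green [0.4449 0.1118]
cup [ 0.6697 -0.1211]
```

View pics/s1.png

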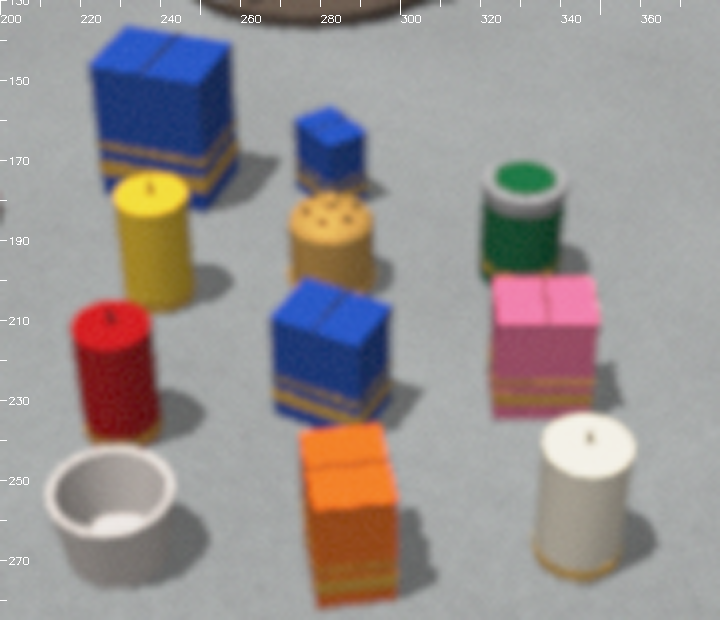

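```bash
cat > plan.py <<'E'
import sys
from h import *
from plant import sensors
# usage: plan.py x,y,z,yaw [...]
o=sensors.get_obs();p=o["tool_pos"];R=Ro.from_euler("xyz",o["orientation"],degrees=True)
print("t",round(o["clock"],1),"p",p.round(4),"o",o["orientation"].round(1),"open",round(o["opening"],4),"F",o["force"].round(1),"j",o["joint_pos"].round(0))
for a in sys.argv[1:]:
    x,y,z,w=map(float,a.split(","))
    d=R.inv().apply(np.array([x,y,z])-p)/.15
    r=(R.inv()*Ro.from_euler("xyz",[180,0,w],degrees=True)).as_rotvec()/np.radians(60)
    print(a,"->",np.r_[d,r].round(3).tolist())
E
python3 - <<'E'
from h import *
s=cam("scene")
for n,u,v,z in [("red",228,211.3,.075),("white",347,241.3,.075),("orange",287,246,.07),("blue",283,211,.07)]: print(n,p2w(s,u,v,z)[:2].round(4))
E
python3 plan.py .575,-.124,.2,-97.7
```

```text
red [ 0.5808 -0.1208]
white [0.6855 0.1125]
orange [ 0.6872 -0.0018]
blue [ 0.5798 -0.0052]
t 0.1 p [0.2614 0.6219 0.2257] o [-1.800e+02 -1.000e-01 -1.128e+02] open 0.0879 F [-0.5 -0.5 -1. ] j [ 84.  21.   1.  -0. -70. -17.]
.575,-.124,.2,-97.7 -> [3.774, -3.855, 0.178, 0.0, -0.001, -0.252]
```

>>> drive_tool --pt "0.33 -0.33 0 0 0 0" --pt "0.66 -0.66 0 0 0 0" --pt "0.98 -0.98 0 0 0 0" --pt "0.98 -0.98 0 0 0 0" --pt "0.98 -0.98 0 0 0 0" --pt "0.98 -0.98 0 0 0 0"

```text
clock: 0.7
tool_pos: [0.3405, 0.4279, 0.2264]
orientation: [-180.0, -0.1, -112.9]
force: [-0.4, 1.0, -0.6]
opening: 0.0876
```

>>> drive_tool --pt "0.98 -0.98 0 0 0 0" --pt "0.98 -0.98 0 0 0 0" --pt "0.98 -0.98 0 0 0 0" --pt "0.98 -0.98 0 0 0 0" --pt "0.98 -0.98 0 0 0 0" --pt "0.98 -0.98 0 0 0 0"

```text
clock: 1.3
tool_pos: [0.4192, 0.2349, 0.2265]
orientation: [180.0, -0.0, -113.0]
force: [0.2, 1.3, 0.0]
opening: 0.0877
```

>>> drive_tool --pt "0.98 -0.98 0 0 0 0" --pt "0.98 -0.98 0 0 0 0" --pt "0.98 -0.98 0 0 0 0" --pt "0.98 -0.98 0 0 0 0" --pt "0.98 -0.98 0 0 0 0" --pt "0.98 -0.98 0 0 0 0"

```text
clock: 1.9
tool_pos: [0.4978, 0.0422, 0.2261]
orientation: [180.0, -0.1, -113.1]
force: [-0.4, -0.2, -0.3]
opening: 0.0878
```

```bash
python3 plan.py .5765,-.1235,.15,-97.7
```

```text
t 1.9 p [0.4978 0.0422 0.2261] o [ 1.800e+02 -1.000e-01 -1.131e+02] open 0.0878 F [-0.4 -0.2 -0.3] j [ 27.   4. -21.   0. -65.  39.]
.5765,-.1235,.15,-97.7 -> [0.809, -0.917, 0.508, 0.001, -0.001, -0.257]
```

>>> drive_tool --pt "0.4 -0.46 0.1 0 0 -0.13" --pt "0.81 -0.917 0.2 0 0 -0.257" --pt "0.81 -0.917 0.3 0 0 -0.257" --pt "0.81 -0.917 0.508 0 0 -0.257" --pt "0.81 -0.917 0.508 0 0 -0.257" --pt "0.81 -0.917 0.508 0 0 -0.257" --pt "0.81 -0.917 0.508 0 0 -0.257" --fingers 0.6

```text
clock: 2.6
tool_pos: [0.577, -0.1219, 0.1502]
orientation: [179.9, -0.1, -97.6]
force: [-0.1, -0.5, 0.7]
opening: 0.07
```

```bash
python3 plan.py .5765,-.1235,.032,-97.7
python3 - <<'E'
from h import *
from plant import vision
s=vision.snapshot("top");crop(s,250,100,200,150,4,"pics/r1.png")
E
```

```text
t 2.6 p [ 0.577  -0.1219  0.1502] o [ 1.799e+02 -1.000e-01 -9.760e+01] open 0.07 F [-0.1 -0.5  0.7] j [  7.  16. -16.   0. -58.  75.]
.5765,-.1235,.032,-97.7 -> [0.01, 0.001, 0.788, 0.001, -0.001, 0.001]
```

View pics/r1.png

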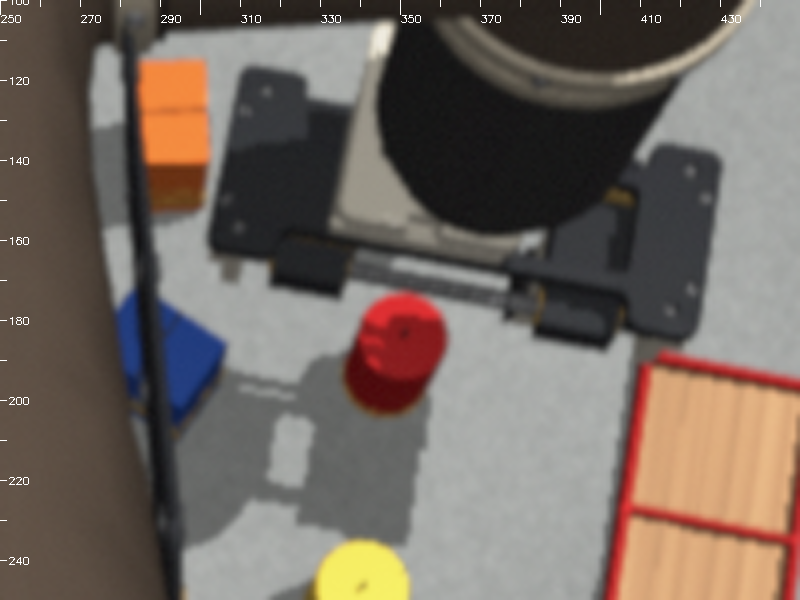

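The picture shows the gripper over the red candle (350,184), with its long side along the jaw axis and nothing in the way. I'll descend and grip.

>>> drive_tool --pt "0.01 0 0.2 0 0 0" --pt "0.01 0 0.4 0 0 0" --pt "0.01 0 0.6 0 0 0" --pt "0.01 0 0.788 0 0 0" --pt "0.01 0 0.788 0 0 0" --pt "0.01 0 0.788 0 0 0"

```text
clock: 3.25
tool_pos: [0.5779, -0.1223, 0.0343]
orientation: [-179.9, -0.1, -97.5]
force: [0.5, 0.3, -0.3]
opening: 0.0701
```

>>> drive_tool --pt "0 0 0 0 0 0" --pt "0 0 0 0 0 0" --pt "0 0 0 0 0 0" --pt "0 0 0 0 0 0" --pt "0 0 0 0 0 0" --pt "0 0 0 0 0 0" --pt "0 0 0 0 0 0" --fingers -1

```text
clock: 3.95
tool_pos: [0.5784, -0.1223, 0.0351]
orientation: [-179.8, -0.1, -97.5]
force: [-1.3, 0.9, 7.4]
opening: 0.0435
```

```bash
python3 plan.py .5765,-.1235,.17,-97.7
```

```text
t 4.0 p [ 0.5784 -0.1223  0.0351] o [-1.798e+02 -1.000e-01 -9.750e+01] open 0.0435 F [-1.3  0.9  7.4] j [  7.  24. -23.   0. -43.  75.]
.5765,-.1235,.17,-97.7 -> [0.01, 0.009, -0.9, -0.003, -0.001, 0.004]
```

>>> drive_tool --pt "0 0 -0.15 0 0 0" --pt "0 0 -0.4 0 0 0" --pt "0 0 -0.6 0 0 0" --pt "0.2 0 -0.75 0 0 0" --pt "0.45 0 -0.75 0 0 0" --pt "0.65 0 -0.75 0 0 0" --pt "0.65 0 -0.75 0 0 0"

```text
clock: 4.65
tool_pos: [0.5643, -0.2216, 0.1475]
orientation: [-179.9, -0.1, -97.7]
force: [-0.9, -0.2, -1.4]
opening: 0.0435
```

```bash
python3 plan.py .5487,-.2921,.15,-97.7 .5487,-.2921,.06,-97.7 .5487,-.2921,.042,-97.7
```

```text
t 4.7 p [ 0.5643 -0.2216  0.1475] o [-1.799e+02 -1.000e-01 -9.770e+01] open 0.0435 F [-0.9 -0.2 -1.4] j [ -3.  18. -15.   0. -58.  85.]
.5487,-.2921,.15,-97.7 -> [0.48, 0.04, -0.016, -0.002, -0.001, 0.001]
.5487,-.2921,.06,-97.7 -> [0.479, 0.042, 0.584, -0.002, -0.001, 0.001]
.5487,-.2921,.042,-97.7 -> [0.479, 0.042, 0.704, -0.002, -0.001, 0.001]
```

>>> drive_tool --pt "0.24 0.02 0 0 0 0" --pt "0.48 0.04 0 0 0 0" --pt "0.48 0.04 0 0 0 0" --pt "0.48 0.04 0.25 0 0 0" --pt "0.48 0.04 0.5 0 0 0" --pt "0.48 0.04 0.6 0 0 0" --pt "0.48 0.04 0.66 0 0 0" --pt "0.48 0.04 0.69 0 0 0"

```text
clock: 5.45
tool_pos: [0.5489, -0.2919, 0.0433]
orientation: [-179.9, -0.1, -97.6]
force: [0.4, 0.6, -0.9]
opening: 0.0435
```

```bash
python3 plan.py .5487,-.2921,.042,-97.7
python3 - <<'E'
from h import *
from plant import vision
s=vision.snapshot("top");crop(s,300,140,180,150,4,"pics/r2.png")
s=vision.snapshot("scene");crop(s,130,150,130,110,5,"pics/r3.png")
E
```

```text
t 5.5 p [ 0.5489 -0.2919  0.0433] o [-1.799e+02 -1.000e-01 -9.760e+01] open 0.0435 F [ 0.4  0.6 -0.9] j [-10.  25. -19.   0. -46.  92.]
.5487,-.2921,.042,-97.7 -> [0.001, 0.001, 0.009, -0.001, -0.001, 0.001]
```

View pics/r3.png

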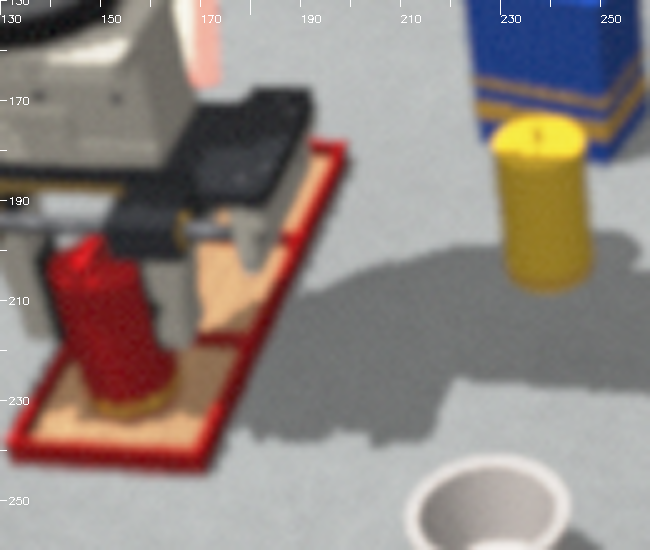

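Run:
```python
from h import *
s=cam("scene")
print(((w2p(s,[[.549,-.292,.008],[.549,-.292,.083]])-[130,150+0])*5).round())
print(((w2p(s,[[.577,-.1223,.0],[.577,-.1223,.075]])-[200,130])*4).round())
```

```text
[[134. 391.]
 [ 98. 260.]]
[[123. 427.]
 [110. 321.]]
```

View pics/r2.png

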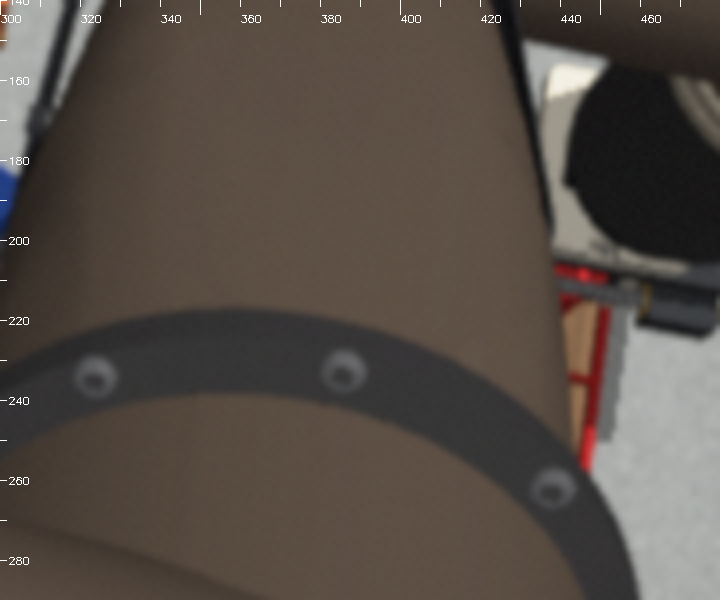

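The red candle hangs over the far compartment, with its base at about (157,230) in the scene view, inside the walls. I'll set it down.

>>> drive_tool --pt "0 0 0.01 0 0 0" --pt "0 0 0.02 0 0 0" --pt "0 0 0.025 0 0 0" --pt "0 0 0.025 0 0 0"

```text
clock: 5.95
tool_pos: [0.5493, -0.2922, 0.0407]
orientation: [-179.9, -0.1, -97.7]
force: [-0.6, -0.6, -1.3]
opening: 0.0436
```

>>> drive_tool --pt "0 0 0 0 0 0" --pt "0 0 0 0 0 0" --pt "0 0 0 0 0 0" --pt "0 0 0 0 0 0" --pt "0 0 0 0 0 0" --pt "0 0 0 0 0 0" --fingers 0.55

```text
clock: 6.55
tool_pos: [0.5493, -0.2921, 0.0407]
orientation: [-179.9, -0.1, -97.7]
force: [-0.2, -0.3, -0.2]
opening: 0.0682
```

>>> drive_tool --pt "0 0 -0.15 0 0 0" --pt "0 0 -0.35 0 0 0" --pt "0 0 -0.6 0 0 0" --pt "0 0 -0.85 0 0 0" --pt "0 0 -0.85 0 0 0"

```text
clock: 7.05
tool_pos: [0.5521, -0.2931, 0.1743]
orientation: [-179.3, -0.2, -97.6]
force: [0.5, 0.4, -0.1]
opening: 0.0681
```

```bash
python3 plan.py .5655,-.0095,.17,-121.5
```

```text
t 7.0 p [ 0.5521 -0.2931  0.1743] o [-179.3   -0.2  -97.6] open 0.0681 F [ 0.5  0.4 -0.1] j [-10.  18. -11.   0. -61.  92.]
.5655,-.0095,.17,-121.5 -> [-1.886, 0.162, 0.021, -0.012, -0.001, 0.398]
```

>>> drive_tool --pt "-0.33 0.03 0 0 0 0.05" --pt "-0.66 0.06 0 0 0 0.1" --pt "-0.98 0.08 0 0 0 0.2" --pt "-0.98 0.08 0 0 0 0.2" --pt "-0.98 0.08 0 0 0 0.2" --fingers 1

```text
clock: 7.55
tool_pos: [0.5597, -0.1446, 0.1737]
orientation: [-179.3, -0.0, -109.4]
force: [-0.4, -0.3, 1.0]
opening: 0.0871
```

```bash
python3 plan.py .5655,-.0095,.15,-121.5
```

```text
t 7.5 p [ 0.5597 -0.1446  0.1737] o [-179.3   -0.  -109.4] open 0.0871 F [-0.4 -0.3  1. ] j [  5.  13. -17.   0. -59.  65.]
.5655,-.0095,.15,-121.5 -> [-0.862, 0.265, 0.154, -0.012, 0.001, 0.202]
```

>>> drive_tool --pt "-0.3 0.09 0 -0.012 0 0.1" --pt "-0.6 0.18 0.05 -0.012 0 0.2" --pt "-0.862 0.265 0.15 -0.012 0 0.202" --pt "-0.862 0.265 0.15 -0.012 0 0.202" --pt "-0.862 0.265 0.15 -0.012 0 0.202"

```text
clock: 8.05
tool_pos: [0.5653, -0.0098, 0.15]
orientation: [179.9, -0.0, -121.4]
force: [0.3, -0.1, 1.2]
opening: 0.0877
```

```bash
python3 plan.py .5655,-.0095,.032,-121.5;python3 - <<'E'
from h import *
from plant import vision
s=vision.snapshot("top");crop(s,220,130,190,150,4,"pics/b1.png")
s=vision.snapshot("scene");crop(s,130,140,200,150,4,"pics/b2.png")
E
```

```text
t 8.1 p [ 0.5653 -0.0098  0.15  ] o [ 179.9   -0.  -121.4] open 0.0877 F [ 0.3 -0.1  1.2] j [ 19.  14. -19.  -0. -57.  40.]
.5655,-.0095,.032,-121.5 -> [-0.003, -0.001, 0.786, 0.001, -0.001, 0.001]
```

View pics/b2.png

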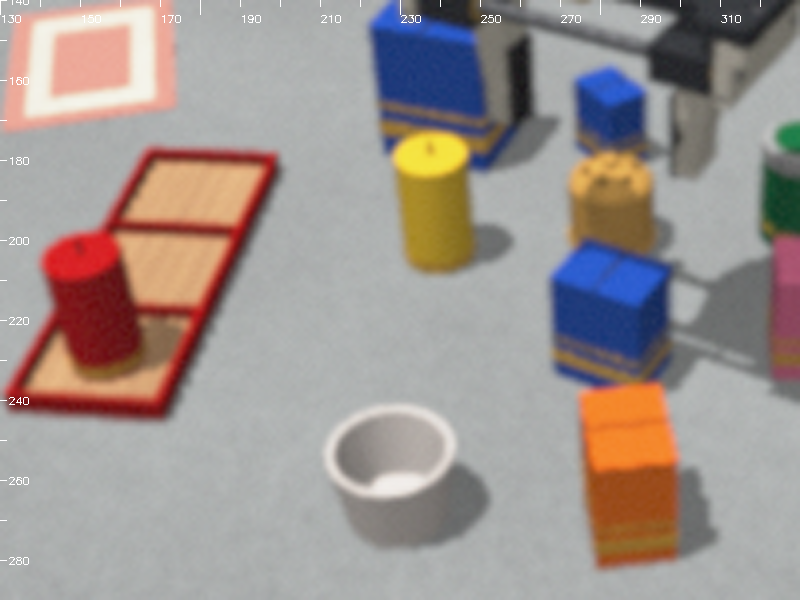

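View pics/b1.png

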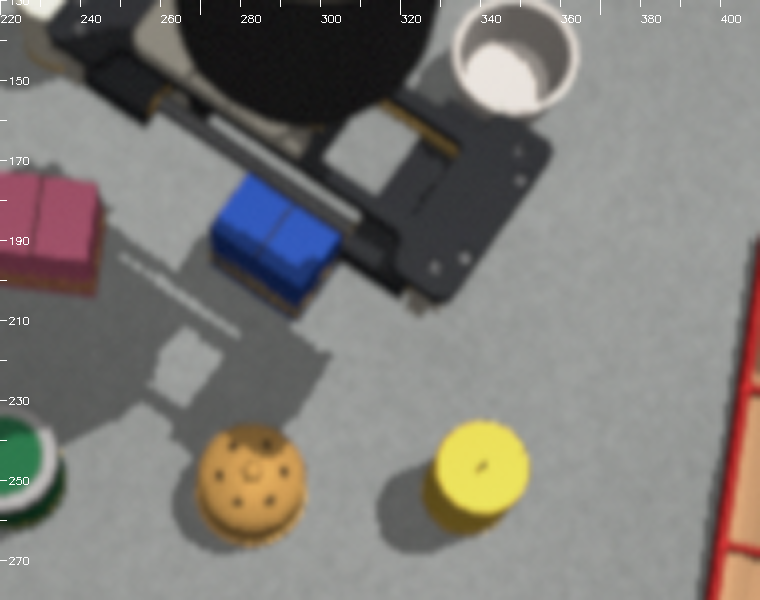

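The red candle stands in its compartment (scene 153,215). The jaws line up with the medium blue carton (top 289,190). Descending.

>>> drive_tool --pt "0 0 0.2 0 0 0" --pt "0 0 0.4 0 0 0" --pt "0 0 0.6 0 0 0" --pt "0 0 0.78 0 0 0" --pt "0 0 0.78 0 0 0" --pt "0 0 0.78 0 0 0"

```text
clock: 8.75
tool_pos: [0.566, -0.0119, 0.0341]
orientation: [180.0, -0.0, -121.6]
force: [0.7, -0.8, 0.8]
opening: 0.0878
```

>>> drive_tool --pt "0 0 0 0 0 0" --pt "0 0 0 0 0 0" --pt "0 0 0 0 0 0" --pt "0 0 0 0 0 0" --pt "0 0 0 0 0 0" --pt "0 0 0 0 0 0" --pt "0 0 0 0 0 0" --fingers -1

```text
clock: 9.45
tool_pos: [0.5664, -0.0117, 0.0346]
orientation: [-180.0, 0.0, -121.6]
force: [0.3, 1.1, 5.7]
opening: 0.054
```

>>> drive_tool --pt "0 0 -0.15 0 0 0" --pt "0 0 -0.4 0 0 0" --pt "0 0 -0.65 0 0 0" --pt "0 0 -0.85 0 0 0" --pt "0 0 -0.85 0 0 0" --pt "0 0 -0.85 0 0 0"

```text
clock: 10.05
tool_pos: [0.5662, -0.0115, 0.1624]
orientation: [-179.9, 0.1, -121.6]
force: [-1.3, 0.4, -1.9]
opening: 0.054
```

```bash
python3 plan.py .4694,-.2816,.16,-97.7
```

```text
t 10.1 p [ 0.5662 -0.0115  0.1624] o [-1.799e+02  1.000e-01 -1.216e+02] open 0.054 F [-1.3  0.4 -1.9] j [ 19.  13. -18.  -0. -58.  40.]
.4694,-.2816,.16,-97.7 -> [1.872, -0.394, 0.014, -0.001, 0.001, -0.399]
```

>>> drive_tool --pt "0.3 -0.06 0 0 0 -0.06" --pt "0.6 -0.12 0 0 0 -0.12" --pt "0.94 -0.2 0 0 0 -0.2" --pt "0.94 -0.2 0 0 0 -0.2" --pt "0.94 -0.2 0 0 0 -0.2"

```text
clock: 10.55
tool_pos: [0.5164, -0.1485, 0.1608]
orientation: [179.9, 0.0, -109.8]
force: [0.7, -0.2, -0.6]
opening: 0.054
```

```bash
python3 plan.py .4694,-.2816,.16,-97.7 .4694,-.2816,.045,-97.7
```

```text
t 10.6 p [ 0.5164 -0.1485  0.1608] o [ 179.9    0.  -109.8] open 0.054 F [ 0.7 -0.2 -0.6] j [  5.  11. -22.  -0. -57.  65.]
.4694,-.2816,.16,-97.7 -> [0.941, -0.006, 0.005, 0.001, 0.0, -0.202]
.4694,-.2816,.045,-97.7 -> [0.942, -0.007, 0.772, 0.001, 0.0, -0.202]
```

>>> drive_tool --pt "0.3 0 0 0 0 -0.1" --pt "0.6 0 0 0 0 -0.2" --pt "0.94 -0.007 0 0 0 -0.202" --pt "0.94 -0.007 0 0 0 -0.202" --pt "0.94 -0.007 0.25 0 0 -0.202" --pt "0.94 -0.007 0.5 0 0 -0.202" --pt "0.94 -0.007 0.7 0 0 -0.202" --pt "0.94 -0.007 0.77 0 0 -0.202"

```text
clock: 11.35
tool_pos: [0.4678, -0.2797, 0.0416]
orientation: [179.6, 0.1, -97.7]
force: [-0.3, 0.7, 0.2]
opening: 0.0538
```

```bash
python3 plan.py .4694,-.2816,.0395,-97.7
python3 - <<'E'
from h import *
from plant import vision
s=vision.snapshot("scene");crop(s,110,120,160,120,5,"pics/b3.png")
E
```

```text
t 11.3 p [ 0.4678 -0.2797  0.0416] o [ 1.796e+02  1.000e-01 -9.770e+01] open 0.0538 F [-0.3  0.7  0.2] j [-10.  20. -28.  -0. -42.  93.]
.4694,-.2816,.0395,-97.7 -> [0.011, -0.012, 0.014, 0.007, 0.001, 0.0]
```

View pics/b3.png

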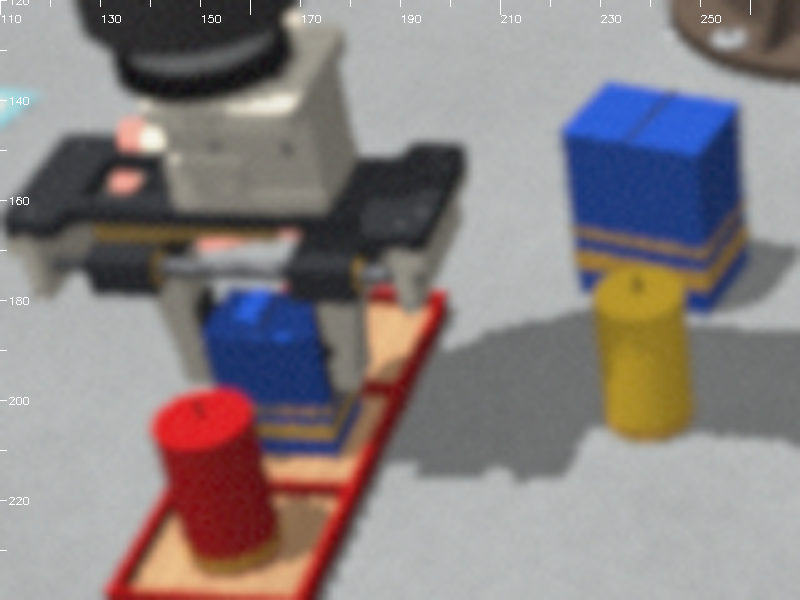

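Blue sits inside the middle compartment (scene 165,195). Lowering and releasing.

>>> drive_tool --pt "0.01 -0.01 0.008 0 0 0" --pt "0.01 -0.01 0.014 0 0 0" --pt "0.01 -0.01 0.014 0 0 0"

```text
clock: 11.7
tool_pos: [0.4702, -0.2815, 0.0405]
orientation: [179.7, 0.1, -97.6]
force: [-0.1, 0.5, -0.5]
opening: 0.0538
```

>>> drive_tool --pt "0 0 0 0 0 0" --pt "0 0 0 0 0 0" --pt "0 0 0 0 0 0" --pt "0 0 0 0 0 0" --pt "0 0 0 0 0 0" --pt "0 0 0 0 0 0" --fingers 0.75

```text
clock: 12.3
tool_pos: [0.4702, -0.2815, 0.0406]
orientation: [179.7, 0.1, -97.7]
force: [-1.1, -0.1, 0.2]
opening: 0.077
```

>>> drive_tool --pt "0 0 -0.15 0 0 0" --pt "0 0 -0.35 0 0 0" --pt "0 0 -0.6 0 0 0" --pt "0 0 -0.8 0 0 0" --pt "0 0 -0.8 0 0 0"

```text
clock: 12.8
tool_pos: [0.4734, -0.2827, 0.1652]
orientation: [-179.9, -0.0, -97.6]
force: [0.6, -0.7, 0.2]
opening: 0.0766
```

```bash
python3 plan.py .4475,-.0035,.16,-97.7
```

```text
t 12.8 p [ 0.4734 -0.2827  0.1652] o [-179.9   -0.   -97.6] open 0.0766 F [ 0.6 -0.7  0.2] j [-10.  12. -20.   0. -58.  93.]
.4475,-.0035,.16,-97.7 -> [-1.822, 0.418, 0.033, -0.002, -0.0, 0.002]
```

>>> drive_tool --pt "-0.3 0.07 0 0 0 0" --pt "-0.6 0.14 0 0 0 0" --pt "-0.91 0.21 0 0 0 0" --pt "-0.91 0.21 0 0 0 0" --pt "-0.91 0.21 0 0 0 0"

```text
clock: 13.3
tool_pos: [0.4602, -0.1421, 0.165]
orientation: [-179.9, -0.0, -97.4]
force: [0.1, -0.4, 0.7]
opening: 0.0764
```

>>> drive_tool --pt "-0.3 0.07 0 0 0 0" --pt "-0.6 0.14 0 0 0 0" --pt "-0.91 0.21 0 0 0 0" --pt "-0.91 0.21 0 0 0 0" --pt "-0.91 0.21 0 0 0 0" --pt "-0.91 0.21 0 0 0 0"

```text
clock: 13.9
tool_pos: [0.4467, -0.0037, 0.1646]
orientation: [-179.9, -0.0, -97.5]
force: [0.2, 0.2, 0.5]
opening: 0.0769
```

```bash
python3 plan.py .4475,-.0035,.022,-97.7;python3 - <<'E'
from h import *
from plant import vision
s=vision.snapshot("top");crop(s,200,170,190,150,4,"pics/u1.png")
s=vision.snapshot("scene");crop(s,130,140,200,120,4,"pics/u2.png")
E
```

```text
t 13.9 p [ 0.4467 -0.0037  0.1646] o [-179.9   -0.   -97.5] open 0.0769 F [0.2 0.2 0.5] j [ 25.   2. -32.   0. -56.  57.]
.4475,-.0035,.022,-97.7 -> [-0.003, -0.004, 0.95, -0.002, -0.001, 0.003]
```

View pics/u1.png

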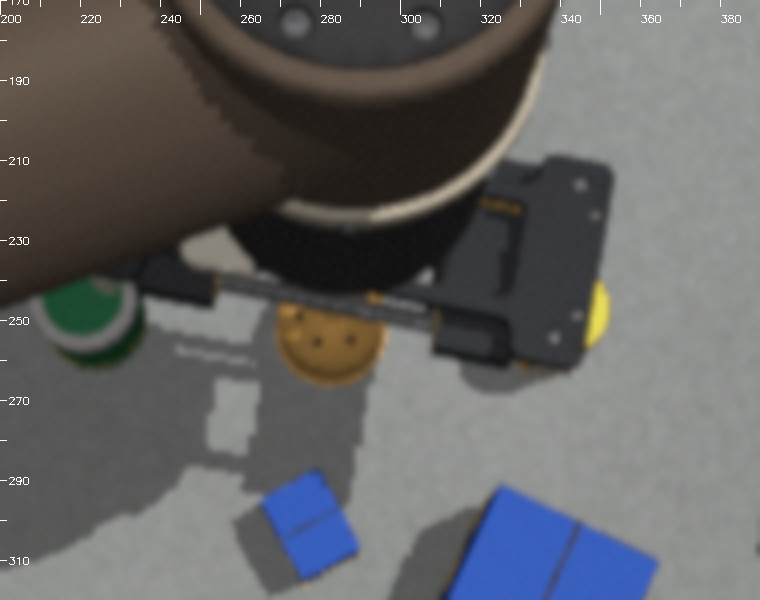

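View pics/u2.png

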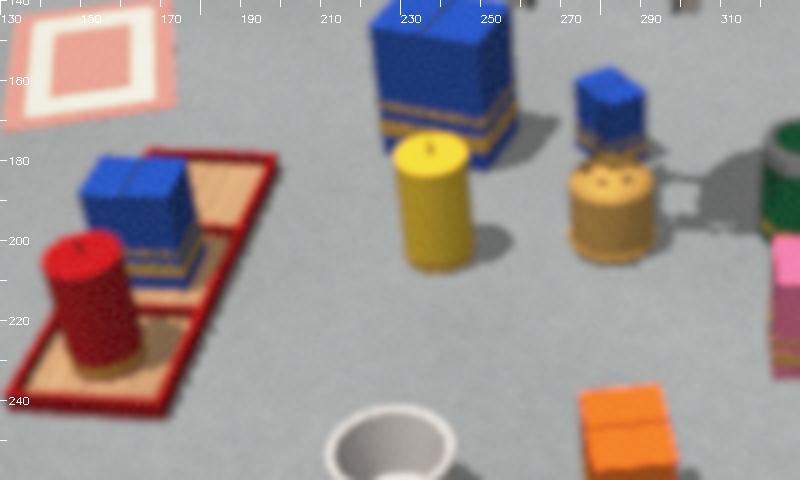

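Red and blue both stand in the red tray. The burner is centred between the fingers. I'll stop at a TCP height of 25 mm, which leaves about 15 mm between the gripper body and the yellow candle's top.

>>> drive_tool --pt "0 0 0.25 0 0 0" --pt "0 0 0.5 0 0 0" --pt "0 0 0.7 0 0 0" --pt "0 0 0.85 0 0 0" --pt "0 0 0.935 0 0 0" --pt "0 0 0.935 0 0 0" --pt "0 0 0.935 0 0 0"

```text
clock: 14.7
tool_pos: [0.4471, -0.0051, 0.0245]
orientation: [-179.9, -0.1, -97.7]
force: [0.5, -0.2, -0.1]
opening: 0.0767
```

>>> drive_tool --pt "0 0 0 0 0 0" --pt "0 0 0 0 0 0" --pt "0 0 0 0 0 0" --pt "0 0 0 0 0 0" --pt "0 0 0 0 0 0" --pt "0 0 0 0 0 0" --pt "0 0 0 0 0 0" --fingers -1

```text
clock: 15.4
tool_pos: [0.4478, -0.0047, 0.0251]
orientation: [-179.8, -0.0, -97.6]
force: [-0.7, 1.0, 7.4]
opening: 0.0515
```

>>> drive_tool --pt "0 0 -0.15 0 0 0" --pt "0 0 -0.4 0 0 0" --pt "0 0 -0.65 0 0 0" --pt "0 0 -0.9 0 0 0" --pt "0 0 -0.98 0 0 0" --pt "0 0 -0.98 0 0 0"

```text
clock: 16.0
tool_pos: [0.4482, -0.0042, 0.1739]
orientation: [-179.7, 0.1, -97.6]
force: [-0.3, 1.5, -2.9]
opening: 0.0514
```

```bash
python3 plan.py .3901,-.2711,.16,-97.7
```

```text
t 16.0 p [ 0.4482 -0.0042  0.1739] o [-1.797e+02  1.000e-01 -9.760e+01] open 0.0514 F [-0.3  1.5 -2.9] j [ 25.   1. -31.   0. -57.  57.]
.3901,-.2711,.16,-97.7 -> [1.815, 0.148, 0.089, -0.006, 0.001, 0.001]
```

>>> drive_tool --pt "0.3 0.02 0 0 0 0" --pt "0.6 0.05 0 0 0 0" --pt "0.91 0.07 0 0 0 0" --pt "0.91 0.07 0 0 0 0" --pt "0.91 0.07 0 0 0 0"

```text
clock: 16.5
tool_pos: [0.4183, -0.1391, 0.1721]
orientation: [-179.8, 0.1, -97.8]
force: [0.8, 0.3, -1.3]
opening: 0.0514
```

>>> drive_tool --pt "0.3 0.02 0 0 0 0" --pt "0.6 0.05 0 0 0 0" --pt "0.91 0.07 0 0 0 0" --pt "0.91 0.07 0.07 0 0 0" --pt "0.91 0.07 0.07 0 0 0" --pt "0.91 0.07 0.07 0 0 0"

```text
clock: 17.1
tool_pos: [0.3893, -0.2717, 0.1606]
orientation: [-179.9, 0.1, -97.7]
force: [-0.0, 0.9, -1.8]
opening: 0.0512
```

```bash
python3 plan.py .3901,-.2711,.06,-97.7 .3901,-.2711,.035,-97.7
```

```text
t 17.1 p [ 0.3893 -0.2717  0.1606] o [-1.799e+02  1.000e-01 -9.770e+01] open 0.0512 F [-0.   0.9 -1.8] j [-11.   5. -29.  -0. -56.  93.]
.3901,-.2711,.06,-97.7 -> [-0.004, -0.004, 0.671, -0.001, 0.001, -0.001]
.3901,-.2711,.035,-97.7 -> [-0.003, -0.003, 0.837, -0.001, 0.001, -0.001]
```

>>> drive_tool --pt "0 0 0.25 0 0 0" --pt "0 0 0.5 0 0 0" --pt "0 0 0.67 0 0 0" --pt "0 0 0.77 0 0 0" --pt "0 0 0.84 0 0 0" --pt "0 0 0.84 0 0 0" --pt "0 0 0.84 0 0 0"

```text
clock: 17.8
tool_pos: [0.3904, -0.2711, 0.0353]
orientation: [-179.9, 0.1, -97.7]
force: [0.2, -1.2, -1.2]
opening: 0.0517
```

```bash
python3 plan.py .3901,-.2711,.03,-97.7
python3 - <<'E'
from h import *
from plant import vision
s=vision.snapshot("scene");crop(s,110,110,160,120,5,"pics/u3.png")
E
```

```text
t 17.8 p [ 0.3904 -0.2711  0.0353] o [-1.799e+02  1.000e-01 -9.770e+01] open 0.0517 F [ 0.2 -1.2 -1.2] j [-11.  15. -38.  -0. -37.  94.]
.3901,-.2711,.03,-97.7 -> [0.001, 0.002, 0.035, -0.002, 0.001, 0.001]
```

View pics/u3.png

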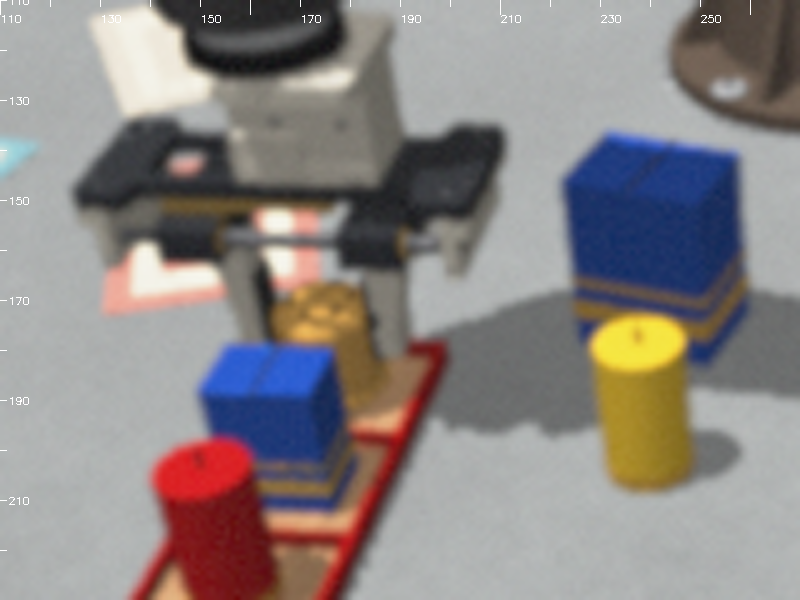

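The burner (scene 177,180) is over the near compartment. Lowering 5 mm and releasing.

>>> drive_tool --pt "0 0 0.015 0 0 0" --pt "0 0 0.03 0 0 0" --pt "0 0 0.035 0 0 0" --pt "0 0 0.035 0 0 0"

```text
clock: 18.25
tool_pos: [0.3905, -0.2714, 0.0304]
orientation: [-179.8, 0.1, -97.7]
force: [-0.2, 0.1, -2.3]
opening: 0.0509
```

>>> drive_tool --pt "0 0 0 0 0 0" --pt "0 0 0 0 0 0" --pt "0 0 0 0 0 0" --pt "0 0 0 0 0 0" --pt "0 0 0 0 0 0" --pt "0 0 0 0 0 0" --fingers 0.75

```text
clock: 18.85
tool_pos: [0.3905, -0.2714, 0.0304]
orientation: [-179.8, 0.1, -97.7]
force: [0.6, 0.2, 0.8]
opening: 0.0766
```

>>> drive_tool --pt "0 0 -0.15 0 0 0" --pt "0 0 -0.35 0 0 0" --pt "0 0 -0.6 0 0 0" --pt "0 0 -0.9 0 0 0" --pt "0 0 -0.98 0 0 0" --pt "0 0 -0.98 0 0 0"

```text
clock: 19.45
tool_pos: [0.3914, -0.2719, 0.1797]
orientation: [-179.5, 0.0, -97.7]
force: [-0.9, -0.0, -0.7]
opening: 0.0767
```

```bash
python3 plan.py .684,.110,.18,-103
```

```text
t 19.4 p [ 0.3914 -0.2719  0.1797] o [-179.5    0.   -97.7] open 0.0767 F [-0.9 -0.  -0.7] j [-11.   4. -28.  -0. -58.  93.]
.684,.110,.18,-103 -> [-2.783, -1.593, 0.013, -0.008, 0.001, 0.089]
```

>>> drive_tool --pt "-0.25 -0.15 0 0 0 0" --pt "-0.5 -0.3 0 0 0 0" --pt "-0.93 -0.53 0 0 0 0" --pt "-0.93 -0.53 0 0 0 0" --pt "-0.93 -0.53 0 0 0 0"

```text
clock: 19.95
tool_pos: [0.4898, -0.142, 0.1787]
orientation: [-179.7, 0.0, -97.5]
force: [-0.7, 0.3, 0.0]
opening: 0.077
```

>>> drive_tool --pt "-0.3 -0.18 0 0 0 0" --pt "-0.6 -0.36 0 0 0 0" --pt "-0.93 -0.53 0 0 0 0.05" --pt "-0.93 -0.53 0 0 0 0.05" --pt "-0.93 -0.53 0 0 0 0.05"

```text
clock: 20.45
tool_pos: [0.5869, -0.0129, 0.1773]
orientation: [-179.8, -0.0, -100.4]
force: [-0.5, 0.1, -0.0]
opening: 0.0765
```

```bash
python3 plan.py .684,.110,.15,-103
```

```text
t 20.4 p [ 0.5869 -0.0129  0.1773] o [-179.8   -0.  -100.4] open 0.0765 F [-0.5  0.1 -0. ] j [ 18.  14. -15.   0. -61.  62.]
.684,.110,.15,-103 -> [-0.923, -0.488, 0.183, -0.003, -0.0, 0.043]
```

>>> drive_tool --pt "-0.3 -0.16 0 0 0 0.02" --pt "-0.6 -0.32 0 0 0 0.043" --pt "-0.92 -0.49 0.1 0 0 0.043" --pt "-0.92 -0.49 0.18 0 0 0.043" --pt "-0.92 -0.49 0.18 0 0 0.043" --pt "-0.92 -0.49 0.18 0 0 0.043" --fingers 0.6

```text
clock: 21.05
tool_pos: [0.683, 0.1078, 0.1494]
orientation: [-179.9, -0.1, -103.0]
force: [0.6, 0.2, 0.1]
opening: 0.0699
```

```bash
python3 plan.py .684,.110,.033,-103;python3 - <<'E'
from h import *
from plant import vision
s=vision.snapshot("top");crop(s,160,80,190,150,4,"pics/w1.png")
s=vision.snapshot("scene");crop(s,130,120,200,150,4,"pics/w2.png")
E
```

```text
t 21.1 p [0.683  0.1078 0.1494] o [-1.799e+02 -1.000e-01 -1.030e+02] open 0.0699 F [0.6 0.2 0.1] j [ 25.  25.  -3.   0. -62.  52.]
.684,.110,.033,-103 -> [-0.017, -0.003, 0.776, -0.001, -0.002, -0.0]
```

View pics/w1.png

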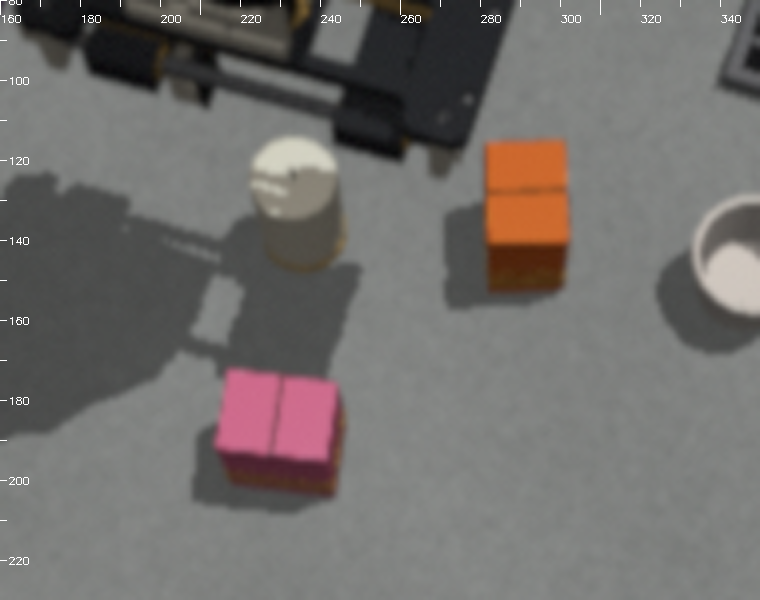

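View pics/w2.png

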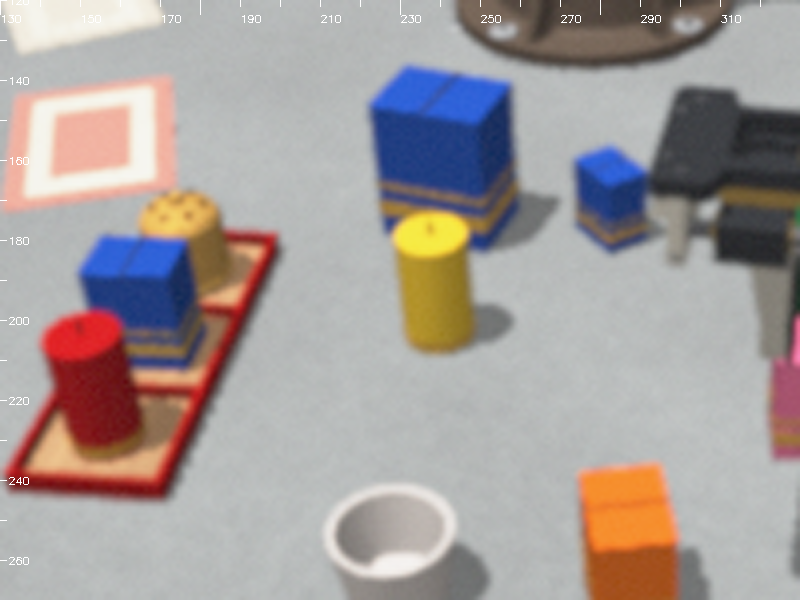

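The red tray now holds all three, and the other items are undisturbed. The white candle (top 233,125) lies between the fingers. Descending.

>>> drive_tool --pt "0 0 0.2 0 0 0" --pt "-0.017 0 0.4 0 0 0" --pt "-0.017 0 0.6 0 0 0" --pt "-0.017 0 0.776 0 0 0" --pt "-0.017 0 0.776 0 0 0" --pt "-0.017 0 0.776 0 0 0"

```text
clock: 21.75
tool_pos: [0.685, 0.1095, 0.0362]
orientation: [-179.7, 0.0, -103.1]
force: [0.8, 0.5, 0.2]
opening: 0.0703
```

>>> drive_tool --pt "0 0 0 0 0 0" --pt "0 0 0 0 0 0" --pt "0 0 0 0 0 0" --pt "0 0 0 0 0 0" --pt "0 0 0 0 0 0" --pt "0 0 0 0 0 0" --pt "0 0 0 0 0 0" --fingers -1

```text
clock: 22.45
tool_pos: [0.6855, 0.1098, 0.0371]
orientation: [-179.7, 0.0, -103.0]
force: [-0.8, 0.7, 5.2]
opening: 0.0436
```

>>> drive_tool --pt "0 0 -0.15 0 0 0" --pt "0 0 -0.4 0 0 0" --pt "0 0 -0.65 0 0 0" --pt "0 0 -0.85 0 0 0" --pt "0 0 -0.85 0 0 0" --pt "0 0 -0.85 0 0 0"

```text
clock: 23.05
tool_pos: [0.6847, 0.1101, 0.165]
orientation: [-179.7, 0.1, -103.1]
force: [-1.2, -0.4, -2.0]
opening: 0.0437
```

```bash
python3 plan.py .5571,.3196,.16,-103
```

```text
t 23.1 p [0.6847 0.1101 0.165 ] o [-1.797e+02  1.000e-01 -1.031e+02] open 0.0437 F [-1.2 -0.4 -2. ] j [ 25.  24.  -2.   0. -63.  52.]
.5571,.3196,.16,-103 -> [-1.169, 1.144, 0.028, -0.006, 0.001, -0.001]
```

Placement TCP height is about 0.037 + 0.005 = 0.042.

>>> drive_tool --pt "-0.2 0.2 0 0 0 0" --pt "-0.4 0.4 0 0 0 0" --pt "-0.6 0.6 0 0 0 0" --pt "-0.8 0.8 0 0 0 0" --pt "-0.95 0.93 0 0 0 0" --pt "-0.95 0.93 0 0 0 0"

```text
clock: 23.65
tool_pos: [0.5785, 0.2831, 0.1624]
orientation: [-179.8, -0.0, -102.8]
force: [0.2, -0.6, -1.3]
opening: 0.0436
```

```bash
python3 plan.py .5571,.3196,.16,-103  .5571,.3196,.048,-103
```

```text
t 23.6 p [0.5785 0.2831 0.1624] o [-179.8   -0.  -102.8] open 0.0436 F [ 0.2 -0.6 -1.3] j [ 44.  20.  -9.   0. -61.  34.]
.5571,.3196,.16,-103 -> [-0.206, 0.193, 0.015, -0.004, -0.0, 0.003]
.5571,.3196,.048,-103 -> [-0.206, 0.196, 0.762, -0.004, -0.0, 0.003]
```

>>> drive_tool --pt "-0.206 0.195 0 0 0 0" --pt "-0.206 0.195 0 0 0 0" --pt "-0.206 0.195 0.2 0 0 0" --pt "-0.206 0.195 0.4 0 0 0" --pt "-0.206 0.195 0.6 0 0 0" --pt "-0.206 0.195 0.72 0 0 0" --pt "-0.206 0.195 0.76 0 0 0" --pt "-0.206 0.195 0.76 0 0 0"

```text
clock: 24.45
tool_pos: [0.5567, 0.3183, 0.0467]
orientation: [-179.9, -0.2, -102.9]
force: [-0.0, -0.3, -0.9]
opening: 0.0435
```

```bash
python3 plan.py .5571,.3196,.042,-103
python3 - <<'E'
from h import *
from plant import vision
s=vision.snapshot("scene");crop(s,340,130,160,120,5,"pics/w3.png")
print(((w2p(s,[[.557,.3196,.01],[.557,.3196,.085]])-[340,130])*5).round())
E
```

```text
t 24.4 p [0.5567 0.3183 0.0467] o [-179.9   -0.2 -102.9] open 0.0435 F [-0.  -0.3 -0.9] j [ 47.  27. -16.   0. -48.  30.]
.5571,.3196,.042,-103 -> [-0.009, -0.0, 0.031, -0.002, -0.003, 0.002]
[[427. 453.]
 [462. 319.]]
```

View pics/w3.png

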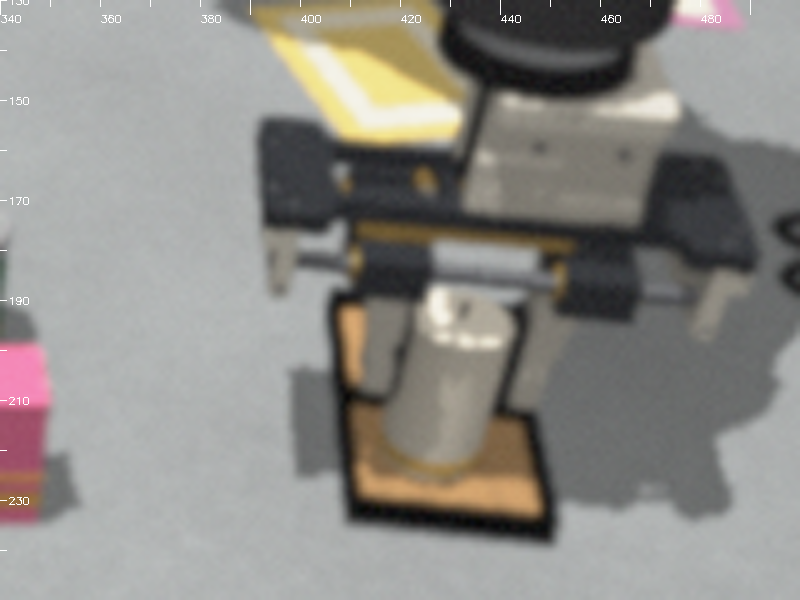

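The white candle is over the far black compartment (scene base 427,220). Setting it down.

>>> drive_tool --pt "-0.009 0 0.015 0 0 0" --pt "-0.009 0 0.028 0 0 0" --pt "-0.009 0 0.035 0 0 0" --pt "-0.009 0 0.035 0 0 0"

```text
clock: 24.9
tool_pos: [0.5578, 0.3205, 0.043]
orientation: [-179.8, -0.1, -102.9]
force: [-0.3, 0.3, -1.5]
opening: 0.0436
```

>>> drive_tool --pt "0 0 0 0 0 0" --pt "0 0 0 0 0 0" --pt "0 0 0 0 0 0" --pt "0 0 0 0 0 0" --pt "0 0 0 0 0 0" --pt "0 0 0 0 0 0" --fingers 0.55

```text
clock: 25.5
tool_pos: [0.5578, 0.3205, 0.043]
orientation: [-179.8, -0.1, -102.9]
force: [-0.2, 0.4, 0.2]
opening: 0.068
```

>>> drive_tool --pt "0 0 -0.15 0 0 0" --pt "0 0 -0.35 0 0 0" --pt "0 0 -0.6 0 0 0" --pt "0 0 -0.85 0 0 0" --pt "0 0 -0.85 0 0 0"

```text
clock: 26.0
tool_pos: [0.56, 0.3226, 0.1769]
orientation: [-179.4, 0.4, -102.8]
force: [0.9, 0.3, 0.5]
opening: 0.0678
```

```bash
python3 plan.py .686,-.0045,.18,-85.3
```

```text
t 26.0 p [0.56   0.3226 0.1769] o [-179.4    0.4 -102.8] open 0.0678 F [0.9 0.3 0.5] j [ 47.  19.  -8.   0. -62.  30.]
.686,-.0045,.18,-85.3 -> [1.94, -1.303, -0.02, -0.01, 0.005, -0.292]
```

>>> drive_tool --pt "0.25 -0.17 0 0 0 -0.05" --pt "0.5 -0.33 0 0 0 -0.1" --pt "0.97 -0.65 0 0 0 -0.15" --pt "0.97 -0.65 0 0 0 -0.15" --pt "0.97 -0.65 0 0 0 -0.15" --pt "0.97 -0.65 0 0 0 -0.15"

```text
clock: 26.6
tool_pos: [0.623, 0.1581, 0.1767]
orientation: [-179.4, 0.3, -93.9]
force: [0.7, -0.2, 0.0]
opening: 0.0681
```

```bash
python3 plan.py .686,-.0045,.15,-85.3
```

```text
t 26.6 p [0.623  0.1581 0.1767] o [-179.4    0.3  -93.9] open 0.0681 F [ 0.7 -0.2  0. ] j [ 32.  19.  -8.   0. -62.  54.]
.686,-.0045,.15,-85.3 -> [1.054, -0.491, 0.179, -0.011, 0.004, -0.144]
```

>>> drive_tool --pt "0.3 -0.15 0 0 0 -0.07" --pt "0.6 -0.3 0 0 0 -0.144" --pt "0.95 -0.49 0 -0.01 0 -0.144" --pt "0.95 -0.49 0.1 -0.01 0 -0.144" --pt "0.95 -0.49 0.1 -0.01 0 -0.144"

```text
clock: 27.1
tool_pos: [0.686, 0.01, 0.159]
orientation: [179.8, 0.2, -85.4]
force: [-0.5, -0.4, -0.4]
opening: 0.0681
```

```bash
python3 plan.py .686,-.0045,.15,-85.3 .686,-.0045,.033,-85.3;python3 - <<'E'
from h import *
from plant import vision
s=vision.snapshot("top");crop(s,70,80,280,180,3-0,"pics/o1.png")
s=vision.snapshot("scene");crop(s,270,120,200,150,4,"pics/o2.png")
E
```

```text
t 27.1 p [0.686 0.01  0.159] o [179.8   0.2 -85.4] open 0.0681 F [-0.5 -0.4 -0.4] j [ 17.  24.  -3.  -0. -63.  78.]
.686,-.0045,.15,-85.3 -> [0.096, 0.007, 0.059, 0.003, 0.004, -0.002]
.686,-.0045,.033,-85.3 -> [0.099, 0.005, 0.839, 0.003, 0.004, -0.002]
```

View pics/o1.png

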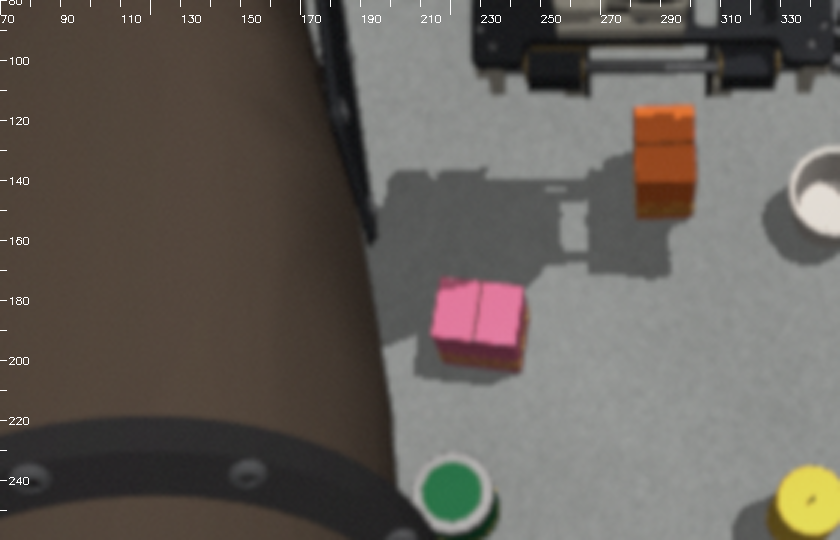

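View pics/o2.png

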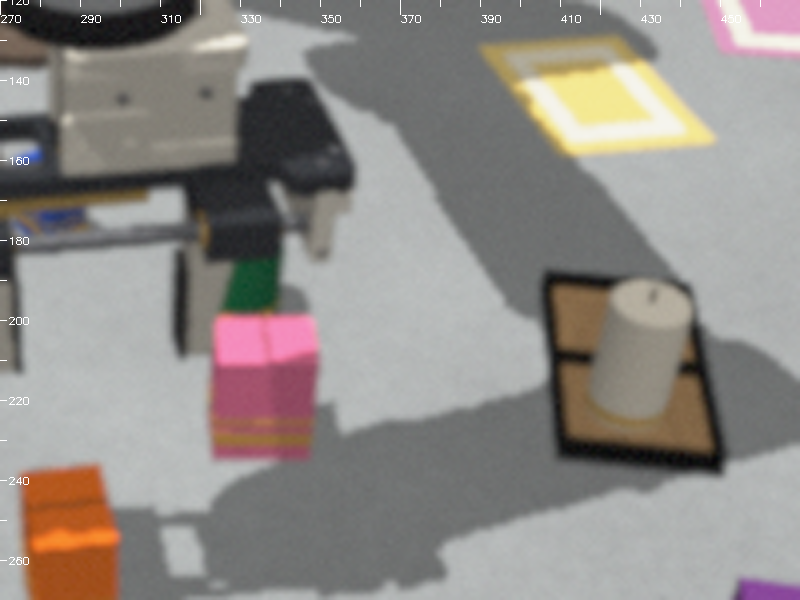

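The white candle stands in the far black compartment. The orange carton (top 292,128) lines up with the jaws.

>>> drive_tool --pt "0.099 0.005 0.05 0 0 0" --pt "0.099 0.005 0.05 0 0 0" --pt "0.099 0.005 0.3 0 0 0" --pt "0.099 0.005 0.5 0 0 0" --pt "0.099 0.005 0.7 0 0 0" --pt "0.099 0.005 0.839 0 0 0" --pt "0.099 0.005 0.839 0 0 0" --pt "0.099 0.005 0.839 0 0 0"

```text
clock: 28.0
tool_pos: [0.6869, -0.0018, 0.0358]
orientation: [180.0, 0.2, -85.2]
force: [-0.9, 0.7, 0.2]
opening: 0.0677
```

>>> drive_tool --pt "0 0 0 0 0 0" --pt "0 0 0 0 0 0" --pt "0 0 0 0 0 0" --pt "0 0 0 0 0 0" --pt "0 0 0 0 0 0" --pt "0 0 0 0 0 0" --pt "0 0 0 0 0 0" --fingers -1

```text
clock: 28.7
tool_pos: [0.6872, -0.0019, 0.0366]
orientation: [-180.0, 0.2, -85.2]
force: [-1.9, 0.8, 5.9]
opening: 0.04
```

>>> drive_tool --pt "0 0 -0.15 0 0 0" --pt "0 0 -0.4 0 0 0" --pt "0 0 -0.65 0 0 0" --pt "0 0 -0.9 0 0 0" --pt "0 0 -0.95 0 0 0" --pt "0 0 -0.95 0 0 0"

```text
clock: 29.3
tool_pos: [0.6879, -0.0022, 0.1807]
orientation: [-179.8, 0.2, -85.2]
force: [0.3, -0.3, -2.2]
opening: 0.04
```

```bash
python3 plan.py .4791,.3376,.17,-103
```

```text
t 29.3 p [ 0.6879 -0.0022  0.1807] o [-179.8    0.2  -85.2] open 0.04 F [ 0.3 -0.3 -2.2] j [ 16.  23.  -1.  -0. -65.  79.]
.4791,.3376,.17,-103 -> [-2.373, 1.198, 0.077, -0.003, 0.004, 0.297]
```

>>> drive_tool --pt "-0.25 0.12 0 0 0 0.05" --pt "-0.5 0.25 0 0 0 0.1" --pt "-0.8 0.4 0 0 0 0.1" --pt "-0.8 0.4 0 0 0 0.1" --pt "-0.8 0.4 0 0 0 0.1"

```text
clock: 29.8
tool_pos: [0.6167, 0.1134, 0.1794]
orientation: [-180.0, 0.2, -91.1]
force: [-0.2, 0.2, -1.3]
opening: 0.04
```

>>> drive_tool --pt "-0.25 0.12 0 0 0 0.05" --pt "-0.5 0.2 0 0 0 0.1" --pt "-0.8 0.31 0 0 0 0.15" --pt "-0.8 0.31 0 0 0 0.15" --pt "-0.8 0.31 0 0 0 0.15"

```text
clock: 30.3
tool_pos: [0.5721, 0.2343, 0.1784]
orientation: [179.9, 0.1, -100.0]
force: [0.8, -0.7, -0.4]
opening: 0.0401
```

```bash
python3 plan.py .4791,.3376,.17,-103
```

```text
t 30.3 p [0.5721 0.2343 0.1784] o [ 1.799e+02  1.000e-01 -1.000e+02] open 0.0401 F [ 0.8 -0.7 -0.4] j [ 40.  17. -11.  -0. -62.  40.]
.4791,.3376,.17,-103 -> [-0.57, 0.73, 0.058, 0.001, 0.002, 0.05]
```

>>> drive_tool --pt "-0.2 0.25 0 0 0 0.05" --pt "-0.4 0.5 0 0 0 0.05" --pt "-0.57 0.73 0 0 0 0.05" --pt "-0.57 0.73 0.05 0 0 0.05" --pt "-0.57 0.73 0.05 0 0 0.05"

```text
clock: 30.8
tool_pos: [0.4788, 0.3365, 0.1698]
orientation: [179.9, 0.0, -103.0]
force: [-0.8, -0.4, -1.8]
opening: 0.0402
```

```bash
python3 plan.py .4791,.3376,.048,-103
```

```text
t 30.8 p [0.4788 0.3365 0.1698] o [ 179.9    0.  -103. ] open 0.0402 F [-0.8 -0.4 -1.8] j [ 54.  15. -15.  -0. -60.  23.]
.4791,.3376,.048,-103 -> [-0.007, -0.003, 0.812, 0.002, 0.0, 0.0]
```

>>> drive_tool --pt "-0.005 0 0.25 0 0 0" --pt "-0.005 0 0.5 0 0 0" --pt "-0.005 0 0.7 0 0 0" --pt "-0.005 0 0.8 0 0 0" --pt "-0.005 0 0.81 0 0 0" --pt "-0.005 0 0.81 0 0 0"

```text
clock: 31.4
tool_pos: [0.4797, 0.336, 0.0482]
orientation: [179.8, -0.1, -103.1]
force: [0.2, 0.3, -0.6]
opening: 0.0395
```

```bash
python3 plan.py .4791,.3376,.0415,-103
python3 - <<'E'
from h import *
from plant import vision
s=vision.snapshot("scene");crop(s,340,130,160,120,5,"pics/o3.png")
E
```

```text
t 31.4 p [0.4797 0.336  0.0482] o [ 1.798e+02 -1.000e-01 -1.031e+02] open 0.0395 F [ 0.2  0.3 -0.6] j [ 54.  22. -23.  -0. -45.  23.]
.4791,.3376,.0415,-103 -> [-0.009, 0.006, 0.045, 0.003, -0.001, -0.001]
```

View pics/o3.png

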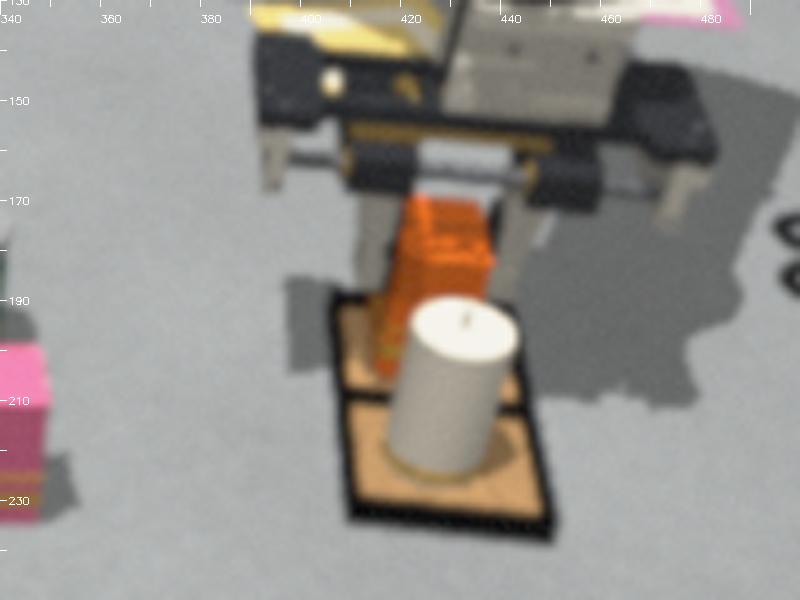

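The orange carton is inside the near compartment (scene 425,190). Lowering and releasing.

>>> drive_tool --pt "-0.009 0.006 0.02 0 0 0" --pt "-0.009 0.006 0.035 0 0 0" --pt "-0.009 0.006 0.045 0 0 0" --pt "-0.009 0.006 0.045 0 0 0"

```text
clock: 31.85
tool_pos: [0.4791, 0.3383, 0.0423]
orientation: [179.9, 0.0, -103.0]
force: [0.9, 0.7, -0.1]
opening: 0.0399
```

>>> drive_tool --pt "0 0 0 0 0 0" --pt "0 0 0 0 0 0" --pt "0 0 0 0 0 0" --pt "0 0 0 0 0 0" --pt "0 0 0 0 0 0" --pt "0 0 0 0 0 0" --fingers 0.55

```text
clock: 32.45
tool_pos: [0.4792, 0.3383, 0.0423]
orientation: [179.9, 0.0, -103.0]
force: [0.7, 0.1, 1.0]
opening: 0.0676
```

>>> drive_tool --pt "0 0 -0.15 0 0 0" --pt "0 0 -0.35 0 0 0" --pt "0 0 -0.6 0 0 0" --pt "0 0 -0.9 0 0 0" --pt "0 0 -0.98 0 0 0" --pt "0 0 -0.98 0 0 0"

```text
clock: 33.05
tool_pos: [0.4804, 0.3393, 0.1923]
orientation: [-180.0, 0.3, -103.0]
force: [0.4, 0.4, 0.2]
opening: 0.0681
```

>>> drive_tool --pt "-0.3 0.3 0 0 0 0" --pt "-0.6 0.6 0 0 0 0" --pt "-0.95 0.7 -0.2 0 0 0" --pt "-0.95 0.7 -0.2 0 0 0" --pt "-0.95 0.7 -0.2 0 0 0" --pt "-0.95 0.7 -0.2 0 0 0" --pt "-0.95 0.7 -0.2 0 0 0"

```text
clock: 33.75
tool_pos: [0.4099, 0.5004, 0.2214]
orientation: [180.0, 0.2, -103.1]
force: [0.4, -0.3, -0.0]
opening: 0.0678
```

Run:
```python
from h import *
from plant import vision
for n in("scene","top"):
    s=vision.snapshot(n);pickle.dump(s,open(n+"F.pkl","wb"))
    if n=="scene":crop(s,120,120,360,180,2,"pics/f_scene.png")
    else: cv2.imwrite("pics/f_top.png",cv2.resize(s["pixels"][:,:,::-1],(800,600),interpolation=cv2.INTER_CUBIC))
```

```text
(no output)
```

View pics/f_scene.png

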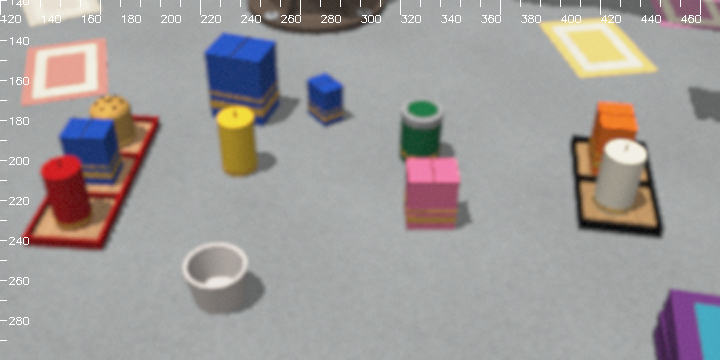

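View pics/f_top.png

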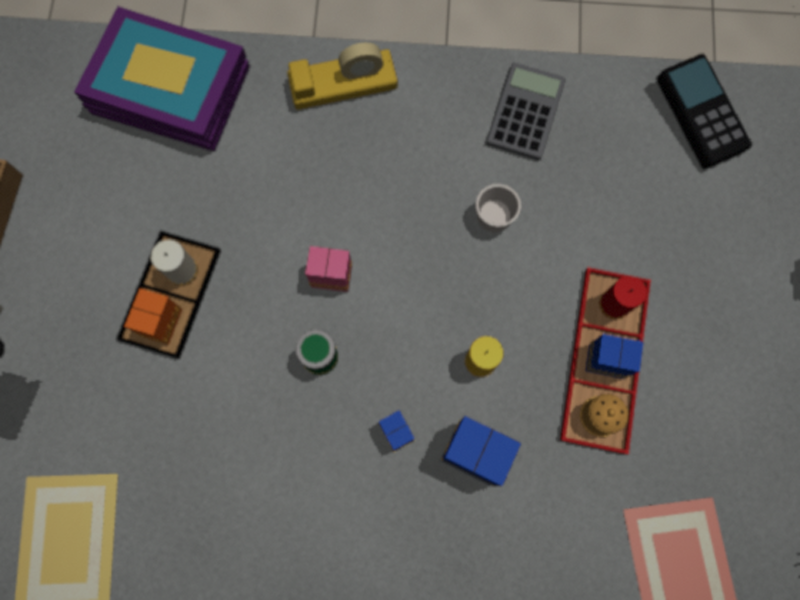

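Both views show all five items upright in their own compartments. Yellow, pink, green, the cup and the spare blue cartons haven't moved. Handing in.

Run:
```python
from h import *
s=cam("topF")
for n,u,v,z in [("white",117.6,178,.08),("orange",105.3,218.5,.075),("red",441,203,.08),("blue",432.6,248,.075),("burner",428,288,.067)]: print(n,p2w(s,u,v,z)[:2].round(3))
a,b=cam("top")["pixels"].astype(int),s["pixels"].astype(int)
for n,u,v in [("yellow",340,247),("pink",230,188),("green",221,245),("cup",349,144)]: print(n,np.abs(a-b)[v-14:v+14,u-14:u+14].mean().round(1))
from plant import ticket
print(ticket.close_job())
```

```text
white [0.556 0.317]
orange [0.477 0.33 ]
red [ 0.549 -0.293]
blue [ 0.464 -0.279]
burner [ 0.391 -0.272]
yellow 0.6
pink 0.7
green 0.7
cup 0.6
the job is handed in; nothing more can be done
None
```

Both orders are made up and handed in at about 34 s on the robot's clock. I placed the items in the order asked:
- **Red tray:** the red candle is in the far compartment, the middle-sized blue carton in the middle, and the brass burner in the near one.
- **Black tray:** the white candle is in the far compartment and the orange carton in the near one.

In the last pictures all five stand upright, each in its own compartment. Four of them measure within about 6 mm of their compartment centres. The orange carton reads about 8 mm off centre, although the gripper let it go within 1 mm of the centre; I read its pixel position only roughly, and it is clear of the walls in both views.

The yellow candle, pink carton, green tin and cup match the starting picture almost exactly, and by eye the other two blue cartons have not moved. The largest force I read at the wrist was under 8 N, and no check failed.

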